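Slide the saucepan to the keep-warm ring, switch off and cover

ROBOT

A 7-joint arm with a two-finger parallel gripper is mounted at the origin on the work surface. World frame = base frame: x ahead of the robot, y to its left, z up, the work surface at z = 0. Lengths are in mm, angles in rad, forces in N, time in s.
With the tool pointing down it reaches from about 400 to 850 mm from the base axis. Payload 10.4 kg.
Tool frame: the origin (TCP) lies between the finger pads; the fingertips stand 11 mm ahead of it and the grasp point (between the pads) lies 8 mm behind it; z points along the fingers, y is the line along which they close (so a half turn about z gives the same grasp; the last joint's range is limited). The gripper opens to 85 mm and grips with 20 to 120 N. Pads are 22 mm wide; open, the fingers measure 114 mm over their backs; the gripper's body (76 mm by 85 mm) begins 54 mm behind the grasp point. The pads swing forward as they close: fully open they stand 13 mm farther back than shut.
Start: joints at [-0.023, 0.332, -0.065, 1.46, 0.022, 1.35, -0.088], TCP at [625.02, 0.018, 242.338] pointing down, gripper open.
Joint ranges: [-2.6, 2.6], [-0.5, 2.12], [-1.47, 1.34], [0.16, 2.42], [-1.27, 4.41], [0.06, 2.06], [-2.6, 2.6]. Speed limits (rad/s): [2.22, 2.22, 2.79, 2.79, 3.14, 3.14, 3.14].

INTERFACE

Orientations are given as a unit quaternion [w, x, y, z].
In Python, from plant import robot, viewer gives the robot as it stands.
- The arm moves only by the tool apply_moves, never from a script. Its argument "rows" is a list of rows, each a list of 4 numbers: the shift along the tool's x, y, z in cm, then the turn about the tool's z in rad. A call has 1 to 12 rows; each row is the pose to reach, as a shift and turn from the pose commanded when the call began, along the tool's axes at that moment; what a row does not reach only later rows make up. A row lasts 1/10 s, in which the tool goes at most 50 mm and 8.59 degrees, less where a joint would pass 70% of its speed; a pose out of reach is approached as far as the arm can. A call with a gripper value outside its range is refused whole. "claw" is the closure, from -1 (fully open) to 1 (shut), so that 0 is half open, set as the call begins (left out, the last holds). The fingers move at their own pace and stop on an object; "force" is the grip in N (left out, the last holds). Time passes only in rows, so rows that repeat a pose let the fingers close. It gives the time, the measured TCP pose, the force, the opening and the grip force at its end, in the units of the state.
- robot.observe(): the state, without advancing time (a new reading comes with each control period).
- viewer.grab_frame(name): name is "scene" or "side" or "wrist"; returns the picture (420x560x3 uint8, red, green, blue); there is no depth.
- viewer.camera_params(name): a dict with "K" (3x3 intrinsics, pixels), "R" (3x3) and "t" (3): a world point X has camera coordinates R X + t. Camera axes: x right, y down, z forward; pixel columns grow to the right and rows downward; lengths in mm; the calibration is good to about 2 mm. A picture is of the moment at which its call begins: read the wrist's pose just before it. camera_params takes no time and is no camera call; for the wrist camera it gives the pose at the moment of the call.
- robot.close_job(): hands the job in; it is judged then, once.
The state is a dict: "time_s": time; "joints": joint angles; "joint_velocities": joint speeds; "joint_torque": joint torques, N m; "position": TCP position; "tool_rot": TCP orientation; "ft_force": force on the tool from outside, world axes, zero at the start; "ft_torque": the same for the moment, N m; "grip_width": finger opening in mm; "grasp_force": force on a finger pad.
Only numpy, scipy, OpenCV 4.12 (cv2) and the standard library are available. Lean on these libraries where they do the work, as an engineer would, in place of code of your own. Each camera call takes 0.05 s, during which the arm holds its last target. There are 200 camera calls.

TASK

The potatoes are cooked. Slide the saucepan across the hob from the large ring to the middle of the small keep-warm ring, keeping it flat on the glass all the way (no lifting or tipping), turn the large ring's knob right off, and set the lid on the saucepan, properly seated and not dropped. Leave the small ring's knob at its setting and do not disturb the other things on the shelf.

Things in the scene. Friction and masses are not known exactly. Their poses are not given: they have to be found in the camera images.
- hob: Flat countertop hob with black glass, 360 deep (its x) x 500 wide (its y) x 60 high, fixed; origin at the centre of its underside, glass top at z = 60 mm, front (knob side) towards -x. Two rings are marked on the glass, 240 mm apart side by side; which side is which varies.
- large: Large cooking ring, 180 mm, orange-red double outline on the glass; origin at its centre on the glass surface, axes parallel to the hob's. Its knob stands 185 mm in front (towards -x). The saucepan starts on it.
- small: Small keep-warm ring, 146 mm, single light-grey outline on the glass, empty at the start; origin at its centre on the glass surface, axes parallel to the hob's. Its knob stands 185 mm in front (towards -x).
- knob_large (a joint): Knob of the large ring, rad: 0 = off (end stop; white pointer line towards the white dot behind the knob, i.e. along the ring's +x); grows as it turns clockwise seen from above, up to 2.2. Starts on, at 0.8 to 1.4. Stiff to turn, about 0.04 N m, stays where it is left.
- knob_large_grip (a point): On the axis of the large ring's knob, 25 mm above the glass, where to grip. The knob is a black upright bar 46 long x 16 wide, its top 37 mm above the glass, on a 48 mm round disc up to 6 mm above the glass; the point's x axis runs along the bar towards the pointer end. At the start the pan's handle can stand above this knob (underside of the handle 59 mm above the glass).
- knob_small (a joint): Knob of the small ring, the same kind; starts at 0.3 to 0.7 and must be left there; its top is 37 mm above the glass. When the pan has been slid over, its handle can stand above this knob: keep the fingers clear of it.
- knob_small_pointer (a point): Pointer end on top of the small ring's knob, 20 mm from its axis, 37 mm above the glass.
- pan: Stainless saucepan holding three potatoes, about 0.6 to 0.95 kg in all: base 140 mm, rim 160 mm across outside, 154 inside, 80 high; potatoes stay 18 mm below the rim. Origin at the centre of its underside. One straight level handle towards its -x: black, 20 wide x 16 high, from 103 to 233 mm from the pan's axis, its middle height 67 mm above the pan's underside.
- pan_handle (a point): Grip point in the middle of the handle's section, 140 mm from the pan's axis and 67 mm above its underside; its x axis runs along the handle towards the pan.
- pan_rim (a point): Centre of the pan's mouth at rim height, 80 mm above its underside.
- lid: Stainless lid, 166 mm across, 0.22 kg, lying upright on the shelf left or right of the hob; origin at the centre of its underside. A tapered inner lip (138 mm at the foot, 147 mm at 7 mm up) drops into the pan; the flange's underside, 9 mm above the origin, rests on the pan's rim, so seated the origin is 71 mm above the pan's underside.
- lid_knob (a point): Middle of the lid's round black knob, 34 mm across, from 34 to 58 mm above the lid's origin; this point is 46 mm above the origin. The dome below it is 25 mm high 35 mm from the axis.
- warmer: Round terracotta tortilla warmer, 200 mm across, 70 high without lid, standing on the other side of the hob than the lid; origin at the centre of its underside. Leave alone.
- warmer_lid: Domed terracotta lid on the warmer, top of its knob 132 mm above the shelf; origin at the centre of its underside. Leave alone.
- ladle: Stainless ladle lying near the robot's left, bowl 90 mm across, 360 long, 66 high; origin under the bowl, handle towards its -x (back and to the left). Leave alone.
- cup: Green plastic cup just beyond the left side of the hob, 76 across, 95 high; origin at the centre of its underside. Leave alone.
- salt_jar: Glass salt jar near the robot's right, with steel cap, 60 across, 85 high; origin at the centre of its underside. Leave alone.
- salsa_jar: Red salsa jar with green cap just beyond the right side of the hob, 68 across, 100 high; origin at the centre of its underside. Leave alone.

How it is judged (in metres and radians):
At the end, for the whole second after the job is handed in: The saucepan stands flat on the glass with its centre within 15 mm of the small ring's centre, the large ring's knob is within 0.12 rad of off, and the lid lies level on the pan with its lip inside the rim (origin 67 to 75 mm above the pan's underside, within 8 mm of its axis), everything at rest (horizontal distance between pan and small below 0.015 m and z of pan in the frame of small between -0.003 and 0.003 m and angle between pan's own z axis and vertical below 0.03 rad and value of joint knob_large below 0.12 rad and horizontal distance between lid and pan_rim below 0.008 m and z of lid in the frame of pan between 0.067 and 0.075 m and angle between lid's own z axis and vertical below 0.05 rad and linear speed of each of pan, lid below 0.01 m/s); the robot touches nothing.
It fails at once if the saucepan is lifted more than 6 mm off the glass or tipped more than 0.1 rad (z of pan in the frame of small above 0.006 m or angle between pan's own z axis and vertical above 0.1 rad).
It fails at once if the lid is dropped (falls freely faster than 0.65 m/s, about 20 mm of fall) (linear speed of lid above 0.65 m/s and contact force between lid and the fingers below 0.05 N).
It fails at once if the small ring's knob is turned away from its setting (pointer moved more than 7 mm, about 0.35 rad) (distance of knob_small_pointer from where it was at the start of the episode above 0.007 m).
It fails at once if another thing on the shelf is moved more than 25 mm (distance of any of warmer, warmer_lid, ladle, cup, salt_jar, salsa_jar from where it was at the start of the episode above 0.025 m).
It also fails if it takes over 72 s, if anything falls off the work surface, if the arm or the gripper's body presses on something with over 40 N, if the wrist force passes 120 N, or if a joint passes its speed limit or range.

## Working session

There is one attempt and no reset: what is moved stays moved. The work goes in short steps, Python scripts to look and compute and a tool call to move; the robot and the scene stay as the last step left them, time stands still between calls to the robot, and variables do not carry over. Pictures are saved under pics/ and viewed, at most 10 in all, crops included, and the job is handed in when it is done.

Besides the shell and the picture viewer there is one more tool, called in YAML: its name, and indented under it one key for each argument. apply_moves: Moves the arm, as the interface text tells. Its arguments: {"type":"object","properties":{"rows":{"type":"array","items":{"type":"array","items":{"type":"number"}}},"claw":{"type":"number"},"force":{"type":"number"}},"required":["rows"]}

```bash
ls; mkdir -p pics; python3 - <<'E'
from plant import robot, viewer
import cv2,numpy as np
for n in("scene","side"):
    f=viewer.grab_frame(n); cv2.imwrite(f"pics/{n}0.png",f[:,:,::-1])
    p=viewer.camera_params(n); print(n,np.round(p["K"],1).tolist(),np.round(p["R"],4).tolist(),np.round(p["t"],1).tolist())
s=robot.observe(); print({k:np.round(v,3).tolist() for k,v in s.items()})
E
```

```text
pics
scene [[463.8, 0.0, 279.0], [0.0, 463.8, 211.8], [0.0, 0.0, 1.0]] [[-0.6771, 0.7357, -0.0162], [0.6338, 0.5718, -0.5209], [-0.374, -0.363, -0.8534]] [335.9, -240.3, 1339.9]
side [[546.6, 0.0, 288.3], [0.0, 546.6, 201.8], [0.0, 0.0, 1.0]] [[-0.8203, -0.5719, -0.0023], [-0.4162, 0.5996, -0.6836], [0.3923, -0.5598, -0.7298]] [404.8, 274.3, 1300.1]
{'time_s': 0.1, 'joints': [-0.023, 0.333, -0.065, 1.461, 0.022, 1.35, -0.088], 'joint_velocities': [0.0, -0.001, -0.002, -0.002, -0.002, -0.0, -0.002], 'joint_torque': [0.001, -62.675, 0.049, -39.244, 0.016, 0.007, -0.0], 'position': [624.68, -0.0, 241.595], 'tool_rot': [-0.0, 0.707, 0.707, -0.0], 'ft_force': [-0.495, -0.108, 0.565], 'ft_torque': [-0.044, 0.0, -0.005], 'grasp_force': 0.0, 'grip_width': 85.376}
```

View pics/scene0.png

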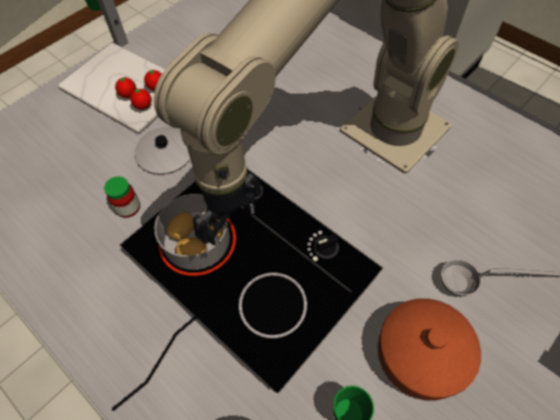

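View pics/side0.png

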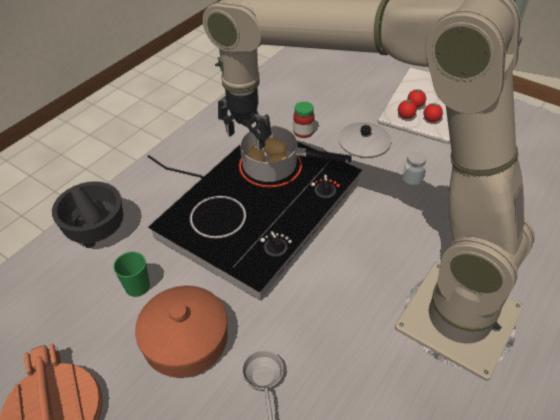

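The scene view shows the pan on the red ring at about (195,235), the small ring at (273,305) and the lid knob at (161,142). The side view shows the handle from (297,152) to (350,158), the large knob at (325,187), the small knob at (276,243) and the lid knob at (366,130).

```bash
cat > h.py <<'E'
import cv2,numpy as np
from plant import robot, viewer
def ray(p,uv):
    K,R,t=(np.array(p[k],float) for k in"KRt")
    c=-R.T@t; d=R.T@np.linalg.solve(K,np.array([uv[0],uv[1],1.])); return c,d
def onz(p,uv,z):
    c,d=ray(p,uv); return c+d*(z-c[2])/d[2]
def proj(p,X):
    K,R,t=(np.array(p[k],float) for k in"KRt")
    v=K@(R@np.array(X,float)+t); return v[:2]/v[2]
def circ(P):
    P=np.asarray(P)[:,:2]
    A=np.c_[2*P,np.ones(len(P))]; s=np.linalg.lstsq(A,(P**2).sum(1),rcond=None)[0]
    return s[:2],np.sqrt(s[2]+s[:2]@s[:2])
def rcirc(P):
    P=np.asarray(P)[:,:2]
    for _ in range(5):
        c,r=circ(P); e=abs(np.hypot(*(P-c).T)-r); P=P[e<=max(3,np.percentile(e,90))]
    return c,r,len(P)
E
python3 - <<'E'
from h import *
for n in("scene","side"):
    f=cv2.imread(f"pics/{n}0.png"); p=viewer.camera_params(n); hsv=cv2.cvtColor(f,cv2.COLOR_BGR2HSV); g=cv2.cvtColor(f,cv2.COLOR_BGR2GRAY)
    yy,xx=np.mgrid[:420,:560]
    c0=(273,305) if n=="scene" else (218,217)
    m=(g>100)&(abs(xx-c0[0])<42)&(abs(yy-c0[1])<38)
    P=np.array([onz(p,(x,y),60) for y,x in np.argwhere(m)]); print(n,"small",rcirc(P))
    b=(190,240) if n=="scene" else (270,160)
    h,s,v=cv2.split(hsv); m=((h<9)|(h>172))&(s>170)&(v>110)&(abs(xx-b[0])<55)&(abs(yy-b[1])<45)
    P=np.array([onz(p,(x,y),60) for y,x in np.argwhere(m)]); print(n,"large",len(P),rcirc(P))
    k=(161,142) if n=="scene" else (366,130)
    m=(g<60)&(abs(xx-k[0])<10)&(abs(yy-k[1])<10); q=np.argwhere(m).mean(0)[::-1]; print("lidknob px",q,m.sum(),onz(p,q,46))
f=cv2.imread("pics/side0.png"); a=f[90:290,180:420]; cv2.imwrite("pics/sc.png",cv2.resize(a,(720,600),interpolation=cv2.INTER_CUBIC))
E
```

```text
scene small (array([640.11068295, 114.55212929]), np.float64(70.82652815081903), 479)
scene large 282 (array([ 644.43506941, -124.87232182]), np.float64(87.54333084805859), 272)
lidknob px [160.77192982 141.47368421] 114 [ 503.21915497 -432.22844263   46.        ]
side small (array([689.69299399, 147.78672763]), np.float64(120.81943671327846), 347)
side large 244 (array([ 656.60611834, -196.60062425]), np.float64(156.48864664234432), 143)
lidknob px [365.47058824 130.41176471] 85 [ 499.68388097 -429.43768968   46.        ]
```

View pics/sc.png

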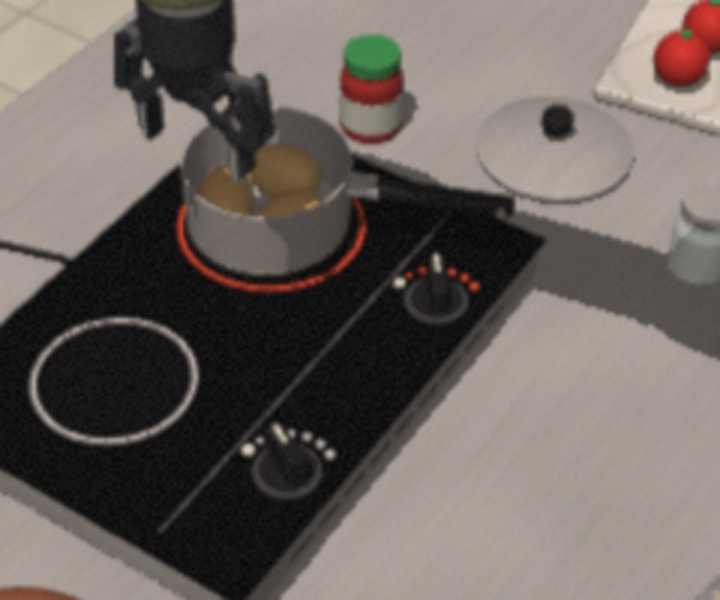

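```bash
python3 - <<'E'
from h import *
p=viewer.camera_params("side")
f=cv2.imread("pics/side0.png");g=cv2.cvtColor(f,cv2.COLOR_BGR2GRAY)
a,b=onz(p,(308,153.7),130),onz(p,(350.5,159),130)
print("handle",a,b,np.arctan2(*(a-b)[1::-1]))
# dark handle mask
yy,xx=np.mgrid[:420,:560]; m=(g<45)&(xx>308)&(xx<352)&(yy>148)&(yy<164)&(yy<150+ (xx-308)*.13+9)
P=np.argwhere(m)[:,::-1].astype(np.float32); vx,vy,x0,y0=cv2.fitLine(P,cv2.DIST_HUBER,0,.01,.01).ravel(); print(len(P),vx,vy,x0,y0)
a=onz(p,(x0-15*vx,y0-15*vy),127);b=onz(p,(x0+15*vx,y0+15*vy),127);print(a,b,np.arctan2(*(a-b)[1::-1]))
L=np.array([644.4,-124.9,127]);d=(a-b)/np.linalg.norm(a-b);w=L-b;print("perp offset of ring ctr from handle line",d[0]*w[1]-d[1]*w[0])
# pan rim ellipse points side view (crop px): left, right, far top, near
R=[onz(p,(180+x/3,90+y/3),140) for x,y in[(184,165),(353,160),(268,110),(250,206),(215,125),(335,125)]]
print("rim",circ(R))
ps=viewer.camera_params("scene");print("rimscene",circ([onz(ps,q,140) for q in[(155,230),(231,228),(170,205),(165,252),(193,264),(222,252)]]))
# knob pointers
for n,t,bs in(("large",(437,258),(437,298)),("small",(277,427),(287,468))):
    T=onz(p,(180+t[0]/3,90+t[1]/3),97);print(n,"pointer tip",T,"disc",onz(p,(180+bs[0]/3,90+bs[1]/3),64))
print([proj(p,X) for X in [(459.4,-128.2,97),(455,111,97),(644-140,-125,127)]])
E
```

```text
handle [ 536.91792229 -157.60318582  130.        ] [ 429.90778884 -205.57849516  130.        ] 0.42146005396258046
371 0.98991203 0.14168337 327.85565 156.69275
[ 525.40346517 -165.32219976  127.        ] [ 449.2525429  -197.05622349  127.        ] 0.3948411656510749
perp offset of ring ctr from handle line -8.46137347843964
rim (array([ 642.78449248, -126.8331671 ]), np.float64(73.9401496371015))
rimscene (array([ 649.66291069, -108.85703702]), np.float64(84.43915775233991))
large pointer tip [ 466.88816975 -140.47460074   97.        ] disc [ 455.69113519 -125.64609958   64.        ]
small pointer tip [468.67106469 104.36746607  97.        ] disc [452.52729561 113.71399605  64.        ]
[array([325.59014201, 179.69470438]), array([275.2401315 , 236.46553936]), array([311.48568163, 165.83478546])]
```

apply_moves:
  rows:
    - [-4,-2.5,-1,0.15]
    - [-8,-5,-1,0.3]
    - [-12,-7.5,-1,0.45]
    - [-16,-10,-1,0.6]
    - [-17.5,-11,-1,0.75]
    - [-17.5,-11,-1,0.9]
    - [-17.5,-11,-1,1.05]
    - [-17.5,-11,-1,1.16]
    - [-17.5,-11,-1,1.16]
    - [-17.5,-11,-1,1.16]
  claw: -1

```text
time_s: 1.1
position: [514.9, -174.9, 252.1]
tool_rot: [-0.0, 0.979, 0.206, -0.0]
ft_force: [0.2, 0.3, 0.3]
grip_width: 85.2
grasp_force: 0.0
```

```bash
cat >> h.py <<'E'
def pose():
    s=robot.observe(); w,x,y,z=s["tool_rot"]
    from scipy.spatial.transform import Rotation as Ro
    R=Ro.from_quat([x,y,z,w]).as_matrix(); return np.array(s["position"]),R,s
def plan(X,yaw):
    p,R,s=pose(); cur=np.arctan2(R[1,0],R[0,0]); d=-(yaw-cur); d=(d+np.pi)%(2*np.pi)-np.pi
    print("t",round(s["time_s"],2),"pos",p.round(1),"yaw",round(cur,3),"tilt",np.round(R[:2,2],4),"j7",round(s["joints"][6],2),"-> shift cm",(R.T@(np.array(X)-p)/10).round(2),"turn",round(d,3))
E
python3 - <<'E'
from h import *
p=viewer.camera_params("wrist"); f=viewer.grab_frame("wrist"); cv2.imwrite("pics/w1.png",f[:,:,::-1])
import pickle; pickle.dump(p,open("w1.pkl","wb"))
plan((515,-175,135),0.41)
E
```

```text
t 1.15 pos [ 514.9 -174.9  252.1] yaw 0.414 tilt [-0.0003  0.0001] j7 -0.9 -> shift cm [1.000e-02 1.000e-02 1.171e+01] turn 0.004
```

View pics/w1.png

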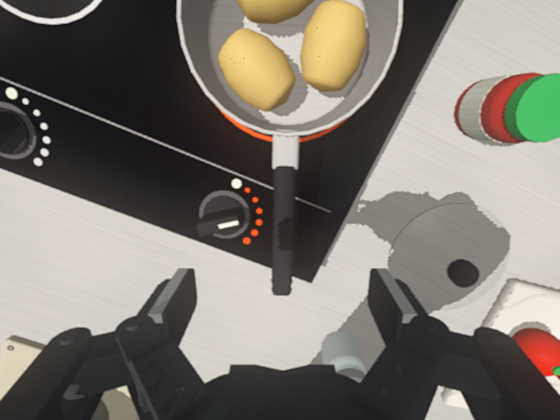

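The wrist view shows the handle running from (285,168) to (282,294), almost in line with the tool. The large knob is at (224,215), its pointer runs (218,227) to (238,222), and its off dot is at (236,184). The lid knob is at (463,273).

```bash
python3 - <<'E'
from h import *
import pickle; p=pickle.load(open("w1.pkl","rb")); q=lambda u,v,z:onz(p,(u,v),z).round(1)
a,b=q(285,168,135),q(282,294,135); d=a-b; yaw=np.arctan2(d[1],d[0]);print("handle",a,b,np.hypot(*d[:2]),yaw)
c,r=circ([onz(p,x,140) for x in[(178,20),(403,20),(205,95),(250,128),(290,138),(340,125),(382,85)]]);print("rim",c,r)
print("grip from rim",c-140*np.array([np.cos(yaw),np.sin(yaw)]))
print("knob disc",q(224,214,64),"dot",q(236,184,60),"ptr",q(218,227,97),q(238,222,97),"lidknob",q(463,273,58),q(463,273,46))
print("small knob disc",q(10,131,64),"dot",q(11,93,60))
E
```

```text
handle [ 547.9 -164.2  135. ] [ 434.2 -211.4  135. ] 123.10779829076628 0.3934789484958473
rim [ 645.69063698 -125.28793702] 80.18328785000627
grip from rim [ 516.38932365 -178.96447166]
knob disc [ 460.4 -128.1   64. ] dot [ 497.3 -127.9   60. ] ptr [ 457.8 -128.9   97. ] [ 471.2 -145.8   97. ] lidknob [ 504.2 -425.3   58. ] [ 501.1 -435.7   46. ]
small knob disc [456.8 106.6  64. ] dot [494.  113.9  60. ]
```

apply_moves:
  rows:
    - [0.02,0.35,4,0.02]
    - [0.02,0.35,8,0.02]
    - [0.02,0.35,11.5,0.02]
    - [0.02,0.35,13.3,0.02]
    - [0.02,0.35,13.3,0.02]
    - [0.02,0.35,13.3,0.02]

```text
time_s: 1.75
position: [516.9, -178.2, 120.0]
tool_rot: [0.0, 0.981, 0.195, 0.0]
ft_force: [0.8, 0.2, 1.0]
grip_width: 85.5
grasp_force: 0.0
```

apply_moves:
  rows:
    - [0,0,0,0]
    - [0,0,0,0]
    - [0,0,0,0]
    - [0,0,0,0]
    - [0,0,0,0]
    - [0,0,0,0]
  claw: 1
  force: 50

```text
time_s: 2.35
position: [516.7, -178.0, 119.8]
tool_rot: [0.0, 0.981, 0.194, 0.0]
ft_force: [-3.2, 2.0, 6.0]
grip_width: 19.2
grasp_force: 50.7
```

```bash
python3 - <<'E'
from h import *
S=np.array([640.1,114.5]); L=np.array([645.7,-125.3]);p=pose()[0]
plan((p[0]+(S-L)[0],p[1]+(S-L)[1],p[2]),0.395); s=robot.observe(); print(s["ft_force"],s["ft_torque"])
E
```

```text
t 2.35 pos [ 516.7 -178.   119.8] yaw 0.391 tilt [0.0004 0.    ] j7 -0.9 -> shift cm [  8.63 -22.38   0.  ] turn -0.004
[-3.16215863  2.02283796  6.01323658] [0.33147342 0.46966458 0.20766961]
```

apply_moves:
  rows:
    - [0.3,-0.8,0,0]
    - [0.8,-2.1,0,0]
    - [1.6,-4.1,0,0]
    - [2.4,-6.2,0,0]
    - [3.2,-8.3,0,0]
    - [4.0,-10.4,0,0]
    - [4.8,-12.5,0,0]
    - [5.6,-14.6,0,0]
    - [6.4,-16.6,0,0]
    - [7.2,-18.7,0,0]
    - [7.8,-20.3,0,0]
    - [8.2,-21.3,0,0]

```text
time_s: 3.55
position: [511.7, 49.8, 119.8]
tool_rot: [0.001, 0.981, 0.194, 0.0]
ft_force: [0.3, -8.4, 4.3]
grip_width: 19.0
grasp_force: 50.8
```

apply_moves:
  rows:
    - [0.2,-0.6,0,0]
    - [0.4,-1.0,0,0]
    - [0.4,-1.0,0,0]
    - [0.4,-1.0,0,0]

```text
time_s: 3.95
position: [511.8, 60.0, 119.8]
tool_rot: [0.0, 0.981, 0.193, 0.001]
ft_force: [0.7, -4.4, 5.8]
grip_width: 19.3
grasp_force: 50.7
```

```bash
python3 - <<'E'
from h import *
plan((511.1,61.8,119.8),0.395)
p=viewer.camera_params("scene"); f=viewer.grab_frame("scene")[:,:,::-1]; q=viewer.camera_params("side"); g=viewer.grab_frame("side")[:,:,::-1]
cv2.imwrite("pics/s2.png",np.hstack([cv2.resize(f[200:400,150:400],None,fx=1.6,fy=1.6),cv2.resize(g[110:310,150:400],None,fx=1.6,fy=1.6)]))
E
```

```text
t 3.95 pos [511.8  60.  119.8] yaw 0.389 tilt [ 0.0014 -0.0006] j7 -1.39 -> shift cm [ 0.01 -0.2  -0.  ] turn -0.006
```

View pics/s2.png

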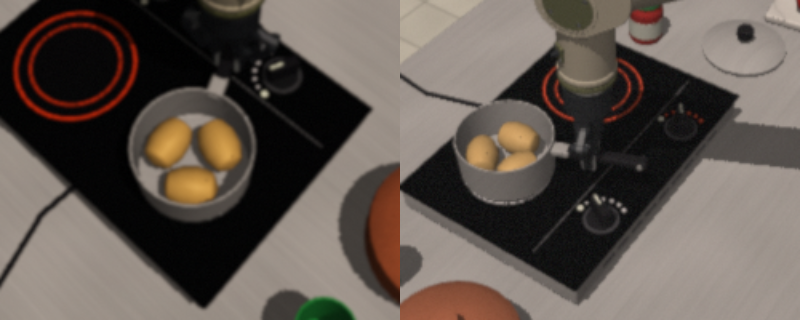

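The pan now covers the small ring, with its rim centred at about (192,150) in the left half, and the rings and knobs are clear. I'll nudge it 2 mm, release and rise.

apply_moves:
  rows:
    - [0,-0.1,0,0]
    - [0,-0.2,0,0]
    - [0,-0.2,0,0]
    - [0,-0.2,0,0]

```text
time_s: 4.45
position: [511.2, 61.4, 119.7]
tool_rot: [0.001, 0.981, 0.193, 0.001]
ft_force: [3.2, -6.6, 4.5]
grip_width: 19.2
grasp_force: 50.7
```

apply_moves:
  rows:
    - [0,0,0,0]
    - [0,0,0,0]
    - [0,0,0,0]
    - [0,0,0,0]
    - [0,0,0,0]
  claw: -1

```text
time_s: 4.95
position: [510.3, 62.9, 119.2]
tool_rot: [-0.0, 0.981, 0.194, -0.0]
ft_force: [-0.3, -0.1, 0.5]
grip_width: 85.6
grasp_force: 0.0
```

apply_moves:
  rows:
    - [0,0,-2,0]
    - [0,0,-5,0]
    - [0,0,-9,0]
    - [0,0,-13,0]
    - [0,0,-17,0]
    - [0,0,-17,0]

```text
time_s: 5.55
position: [512.4, 63.2, 295.0]
tool_rot: [-0.0, 0.981, 0.194, 0.004]
ft_force: [0.2, 0.3, -0.9]
grip_width: 85.6
grasp_force: 0.0
```

```bash
python3 - <<'E'
from h import *
import pickle
p=viewer.camera_params("wrist"); f=viewer.grab_frame("wrist"); cv2.imwrite("pics/w2.png",f[:,:,::-1]); pickle.dump(p,open("w2.pkl","wb"))
plan((459.9,-128.2,200),np.pi-1.0)
E
```

```text
t 5.6 pos [511.5  63.  292. ] yaw 0.391 tilt [0.0051 0.0011] j7 -1.39 -> shift cm [-12.11  15.7    9.16] turn -1.751
```

View pics/w2.png

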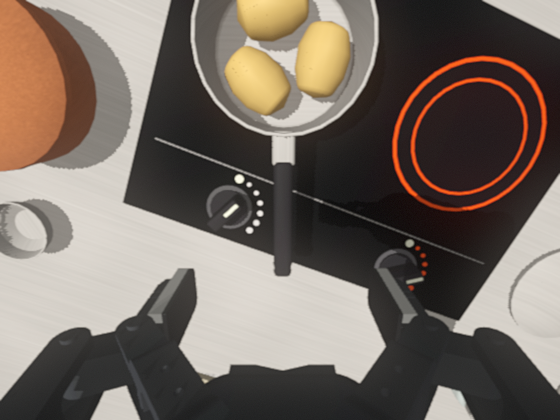

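The wrist view shows the pan rim from (192,40) to (377,40) with its bottom at (283,134), the whole large ring centred at about (470,133), the small knob at (229,207), and the large knob at (396,265) with its pointer near (415,281).

```bash
python3 - <<'E'
from h import *
import pickle; p=pickle.load(open("w2.pkl","rb")); q=lambda u,v,z:onz(p,(u,v),z).round(1)
c,r=circ([onz(p,x,140) for x in[(192,35),(377,35),(205,85),(240,122),(283,135),(325,124),(362,85)]]);print("rim",c,r)
f=cv2.imread("pics/w2.png");h,s,v=cv2.split(cv2.cvtColor(f,cv2.COLOR_BGR2HSV));yy,xx=np.mgrid[:420,:560]
m=((h<14)|(h>172))&(s>150)&(v>150)&(xx>388)&(yy<212)
n,l,st,ce=cv2.connectedComponentsWithStats(m.astype(np.uint8))
for i in range(1,n):
    if st[i,4]>200: print("ring",rcirc([onz(p,(x,y),60) for y,x in np.argwhere(l==i)]))
print("small knob dot",q(239,179,60),"sk disc",q(229,207,66),"sk ptr tip",q(235,207,97),"lk dot",q(410,243,60),"lk ptr",q(407,283,97),q(422,279,97))
# line behind knobs
print("line",q(156,139,60),q(482,264,60))
E
```

```text
rim [642.00373072 113.13624132] 78.69822968984536
ring (array([ 643.88971265, -126.12053876]), np.float64(88.14279603304328), 2072)
ring (array([ 643.941482  , -126.43045674]), np.float64(66.67911436656443), 1370)
small knob dot [493.5 111.9  60. ] sk disc [456.3 111.1  66. ] sk ptr tip [470.  103.1  97. ] lk dot [ 498.5 -129.9   60. ] lk ptr [ 457.7 -131.8   97. ] [ 469.9 -146.4   97. ]
line [501.6 220.6  60. ] [ 508.7 -237.5   60. ]
```

apply_moves:
  rows:
    - [-2,2.6,0,-0.15]
    - [-4,5.2,0,-0.3]
    - [-6,7.8,0,-0.45]
    - [-8,10.4,0,-0.6]
    - [-10,13,1,-0.75]
    - [-12.17,15.75,3,-0.9]
    - [-12.17,15.75,5,-1.05]
    - [-12.17,15.75,7,-1.2]
    - [-12.17,15.75,9,-1.35]
    - [-12.17,15.75,10,-1.5]
    - [-12.17,15.75,11,-1.65]
    - [-12.17,15.75,11,-1.8]

```text
time_s: 6.8
position: [456.4, -129.0, 176.7]
tool_rot: [-0.002, 0.456, 0.89, -0.001]
ft_force: [-0.0, -0.6, -0.1]
grip_width: 85.3
grasp_force: 0.0
```

apply_moves:
  rows:
    - [0,0,0,-0.02]
    - [0,0,0,-0.02]

```text
time_s: 7.0
position: [457.5, -129.2, 178.8]
tool_rot: [-0.0, 0.451, 0.892, -0.0]
ft_force: [0.5, 0.5, -0.4]
grip_width: 85.6
grasp_force: 0.0
```

```bash
python3 - <<'E'
from h import *
plan((459,-128.7,81),np.pi-.93)
E
```

```text
t 7.0 pos [ 457.5 -129.2  178.8] yaw 2.205 tilt [-0.0008  0.0001] j7 0.82 -> shift cm [-0.05  0.15  9.78] turn -0.006
```

apply_moves:
  rows:
    - [0,0.15,3,0]
    - [0,0.15,6,0]
    - [0,0.15,8.5,0]
    - [0,0.15,9.7,0]
    - [0,0.15,9.7,0]
    - [0,0.15,9.7,0]

```text
time_s: 7.6
position: [459.6, -128.5, 83.2]
tool_rot: [0.0, 0.45, 0.893, 0.0]
ft_force: [-0.0, 0.4, 0.1]
grip_width: 85.0
grasp_force: 0.0
```

apply_moves:
  rows:
    - [0,0,0,0]
    - [0,0,0,0]
    - [0,0,0,0]
    - [0,0,0,0]
    - [0,0,0,0]
    - [0,0,0,0]
  claw: 1
  force: 30

```text
time_s: 8.2
position: [459.9, -128.0, 82.8]
tool_rot: [0.001, 0.45, 0.893, 0.001]
ft_force: [1.6, 3.1, 2.3]
grip_width: 15.4
grasp_force: 34.7
```

apply_moves:
  rows:
    - [0,0,0,-0.12]
    - [0,0,0,-0.24]
    - [0,0,0,-0.36]
    - [0,0,0,-0.48]
    - [0,0,0,-0.6]
    - [0,0,0,-0.72]
    - [0,0,0,-0.84]
    - [0,0,0,-0.92]
    - [0,0,0,-0.97]
    - [0,0,0,-0.97]
    - [0,0,0,-0.97]

```text
time_s: 9.3
position: [460.4, -127.4, 82.8]
tool_rot: [0.001, -0.018, 1.0, 0.001]
ft_force: [5.1, 4.7, 0.9]
grip_width: 15.5
grasp_force: 35.0
```

```bash
python3 - <<'E'
from h import *
plan((459,-128.7,81),np.pi+.0155); s=robot.observe(); print(s["ft_force"],s["ft_torque"])
E
```

```text
t 9.3 pos [ 460.4 -127.4   82.8] yaw -3.105 tilt [0.0025 0.0011] j7 1.79 -> shift cm [ 0.14 -0.12  0.18] turn 0.021
[5.12092494 4.73828893 0.92899425] [ 1.03310217 -0.96464404 -0.51275074]
```

apply_moves:
  rows:
    - [0,0,0,0]
    - [0,0,0,0]
    - [0,0,0,0]
    - [0,0,0,0]
    - [0,0,-2,0]
    - [0,0,-6,0]
    - [0,0,-10,0]
    - [0,0,-12,0]
    - [0,0,-12,0]
  claw: -1

```text
time_s: 10.2
position: [460.6, -128.9, 205.5]
tool_rot: [0.003, -0.018, 1.0, -0.001]
ft_force: [-1.4, -0.2, 0.4]
grip_width: 85.6
grasp_force: 0.0
```

```bash
python3 - <<'E'
from h import *
A=[]
f0=[cv2.imread(f"pics/{n}0.png") for n in("scene","side")]
for n,uv in(("scene",(160.8,141.5)),("side",(365.5,130.4))):
    c,d=ray(viewer.camera_params(n),uv);d/=np.linalg.norm(d);A.append((np.eye(3)-np.outer(d,d),c))
X=np.linalg.solve(sum(a for a,_ in A),sum(a@c for a,c in A)); print("lidknob",X)
plan((X[0],X[1],200),1.5)
E
```

```text
lidknob [ 501.85236314 -434.94170585   41.81960947]
t 10.2 pos [ 460.6 -128.9  205.5] yaw -3.105 tilt [ 0.0054 -0.0009] j7 1.79 -> shift cm [ -3.   -30.74   0.6 ] turn 1.678
```

apply_moves:
  rows:
    - [-0.5,-3,0,0.14]
    - [-1,-6,0,0.28]
    - [-1.5,-9,0,0.42]
    - [-2,-12,0,0.56]
    - [-2.5,-15,0,0.7]
    - [-3,-18,0,0.84]
    - [-3,-21,0,0.98]
    - [-3,-24,0,1.12]
    - [-3,-27,0,1.26]
    - [-3,-30,0,1.4]
    - [-3,-30.5,0,1.54]
    - [-3,-30.5,0,1.68]

```text
time_s: 11.4
position: [499.0, -433.7, 200.6]
tool_rot: [-0.001, 0.735, 0.678, -0.001]
ft_force: [0.6, 0.6, -0.1]
grip_width: 85.5
grasp_force: 0.0
```

apply_moves:
  rows:
    - [0,0,0,0]
    - [0,0,0,0]
    - [0,0,0,0]

```text
time_s: 11.7
position: [500.3, -431.7, 201.9]
tool_rot: [-0.0, 0.731, 0.682, 0.0]
ft_force: [0.4, -0.6, 0.7]
grip_width: 85.5
grasp_force: 0.0
```

```bash
python3 - <<'E'
from h import *
import pickle
plan((502,-432,200),1.5)
p=viewer.camera_params("wrist"); f=viewer.grab_frame("wrist")[:,:,::-1]; pickle.dump(p,open("w3.pkl","wb")); cv2.imwrite("pics/w3full.png",f)
g=viewer.grab_frame("side")[:,:,::-1]; ps=viewer.camera_params("side"); u,v=map(int,proj(ps,(459,-129,97)))
c=cv2.resize(g[v-35:v+35,u-40:u+40],(240,210),interpolation=cv2.INTER_CUBIC); o=np.zeros((420,800,3),np.uint8); o[:,:560]=f; o[:210,560:]=c
print(u,v); cv2.imwrite("pics/w3.png",o)
E
```

```text
t 11.7 pos [ 500.3 -431.7  201.9] yaw 1.502 tilt [-0.0003  0.0004] j7 0.71 -> shift cm [-0.01  0.17  0.19] turn 0.002
325 179
```

View pics/w3.png

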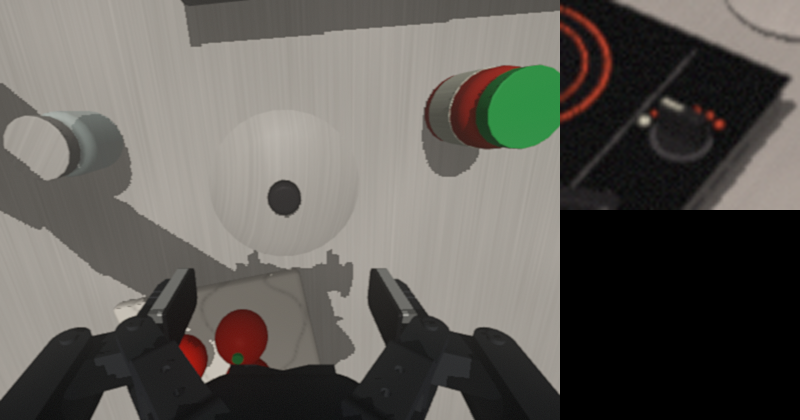

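The wrist view shows the lid knob at (285,197) and the lid outline from x=210 to 359, y=110 to 256. In the side crop the large knob's pointer dash runs (685,108) to (662,98) towards the off dot at (644,120).

```bash
python3 - <<'E'
from h import *
import pickle; p=pickle.load(open("w3.pkl","rb")); f=cv2.imread("pics/w3full.png");g=cv2.cvtColor(f,cv2.COLOR_BGR2GRAY)
yy,xx=np.mgrid[:420,:560]; m=(g<75)&(np.hypot(xx-285,yy-197)<22); q=np.argwhere(m).mean(0)[::-1]
for z in(46,52,58): print("lidknob",q,m.sum(),onz(p,q,z).round(1))
print("flange",circ([onz(p,x,11) for x in[(210,183),(359,183),(284,110),(284,256),(232,130),(336,130),(232,235),(336,235)]]))
ps=viewer.camera_params("side"); S=lambda x,y:(285+(x-560)/3,144+y/3)
a,b=onz(ps,S(685,108),97),onz(ps,S(662,98),97); d=b-a; print("ptr",a,b,np.arctan2(d[1],d[0]),"dot",onz(ps,S(644,120),60))
plan((502,-433,45),1.5)
E
```

```text
lidknob [283.90705487 197.4837626 ] 893 [ 501.5 -434.4   46. ]
lidknob [283.90705487 197.4837626 ] 893 [ 501.6 -432.7   52. ]
lidknob [283.90705487 197.4837626 ] 893 [ 501.7 -431.    58. ]
flange (array([ 502.10921368, -434.13874246]), np.float64(82.93018048331062))
ptr [ 456.37662665 -128.86442219   97.        ] [ 480.41965851 -127.9172638    97.        ] 0.03937393907847067 dot [ 497.70076217 -126.5824769    60.        ]
t 11.8 pos [ 500.3 -431.9  202.3] yaw 1.501 tilt [0.0002 0.0002] j7 0.7 -> shift cm [-0.1   0.17 15.73] turn 0.001
```

The knob reads off, at 0.04 rad. Now the lid.

apply_moves:
  rows:
    - [-0.15,0.18,4,0]
    - [-0.15,0.18,8,0]
    - [-0.15,0.18,12,0]
    - [-0.15,0.18,14.5,0]
    - [-0.15,0.18,15.7,0]
    - [-0.15,0.18,15.7,0]
    - [-0.15,0.18,15.7,0]

```text
time_s: 12.5
position: [502.6, -434.3, 46.8]
tool_rot: [0.001, 0.732, 0.681, 0.0]
ft_force: [-0.6, 0.5, 1.0]
grip_width: 85.6
grasp_force: 0.0
```

apply_moves:
  rows:
    - [0,0,0,0]
    - [0,0,0,0]
    - [0,0,0,0]
    - [0,0,0,0]
    - [0,0,0,0]
    - [0,0,0,0]
  claw: 1
  force: 50

```text
time_s: 13.1
position: [502.2, -433.9, 46.2]
tool_rot: [0.0, 0.732, 0.681, 0.0]
ft_force: [-1.0, 1.0, 4.8]
grip_width: 31.6
grasp_force: 49.6
```

apply_moves:
  rows:
    - [0,0,-0.5,0]
    - [0,0,-2,0]
    - [0,0,-4.5,0]
    - [0,0,-8,0]
    - [0,0,-11.5,0]
    - [0,0,-15,0]
    - [0,0,-17.5,0]
    - [0,0,-18,0]
    - [0,0,-18,0]
    - [0,0,-18,0]

```text
time_s: 14.1
position: [501.5, -433.1, 223.7]
tool_rot: [-0.001, 0.732, 0.681, -0.0]
ft_force: [-0.2, 0.3, -2.0]
grip_width: 31.7
grasp_force: 49.9
```

```bash
python3 - <<'E'
from h import *
plan((642,113,226),1.5); s=robot.observe(); print(s["grip_width"],s["grasp_force"],s["ft_force"],s["ft_torque"])
p=viewer.camera_params("wrist"); f=viewer.grab_frame("wrist")[:,:,::-1]; cv2.imwrite("pics/w4.png",f)
import pickle; pickle.dump(p,open("w4.pkl","wb"))
E
```

```text
t 14.1 pos [ 501.5 -433.1  223.7] yaw 1.498 tilt [-0.0018  0.0015] j7 0.7 -> shift cm [55.49 10.07 -0.18] turn -0.002
31.69568823669411 49.91659306688234 [-0.24205745  0.29263245 -1.9681991 ] [-0.04295848  0.04106536 -0.03163611]
```

View pics/w4.png

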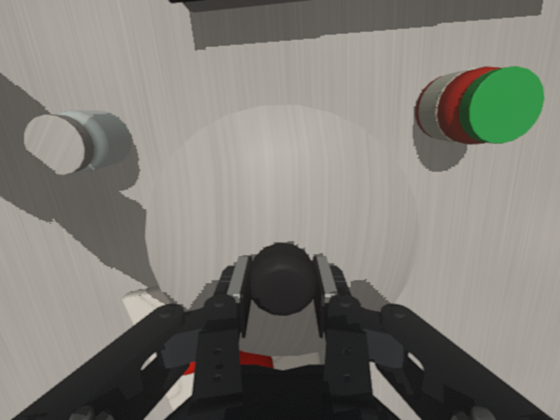

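The wrist view shows the lid held by its knob at (283,278), with the flange outline spanning x=145 to 418 and y=105 to 356.

```bash
python3 - <<'E'
from h import *
import pickle; p=pickle.load(open("w4.pkl","rb"))
c,r=circ([onz(p,x,188) for x in[(145,222),(418,222),(281,105),(179,146),(383,146),(281,356)]]); print(c,r)
plan((642,113,226),1.5)
E
```

```text
[ 500.40892751 -433.80921294] 83.87989475827221
t 14.15 pos [ 501.4 -433.1  223.4] yaw 1.498 tilt [-0.0023  0.0017] j7 0.7 -> shift cm [55.48 10.07 -0.2 ] turn -0.002
```

apply_moves:
  rows:
    - [1,0.2,0,0]
    - [3.5,0.6,0,0]
    - [7.5,1.4,0,0]
    - [12,2.2,0,0]
    - [16.5,3,0,0]
    - [21,3.8,0,0]
    - [25.5,4.6,0,0]
    - [30,5.4,0,0]
    - [34.5,6.3,0,0]
    - [39,7.1,0,0]
    - [43.5,7.9,0,0]
    - [48,8.7,0,0]

```text
time_s: 15.35
position: [623.0, 41.4, 224.6]
tool_rot: [-0.0, 0.732, 0.681, -0.0]
ft_force: [1.0, -0.1, -2.9]
grip_width: 31.3
grasp_force: 49.9
```

apply_moves:
  rows:
    - [3.5,0.6,0,0]
    - [5.5,1,0,0]
    - [6.8,1.3,0,0]
    - [7.5,1.4,0,0]
    - [7.5,1.4,0,0]
    - [7.5,1.4,0,0]
    - [7.5,1.4,0,0]

```text
time_s: 16.05
position: [642.9, 110.7, 225.5]
tool_rot: [0.0, 0.733, 0.68, -0.0]
ft_force: [-0.2, -0.6, -1.8]
grip_width: 31.7
grasp_force: 49.9
```

```bash
python3 - <<'E'
from h import *
plan((642,113,226),1.5)
f=[viewer.grab_frame(n)[:,:,::-1] for n in("scene","side")]
cv2.imwrite("pics/s5.png",np.hstack([cv2.resize(f[0][200:400,150:400],None,fx=1.6,fy=1.6),cv2.resize(f[1][110:310,150:400],None,fx=1.6,fy=1.6)]))
E
```

```text
t 16.05 pos [642.9 110.7 225.5] yaw 1.496 tilt [ 0.0004 -0.0005] j7 -0.26 -> shift cm [ 0.22 -0.11 -0.05] turn -0.004
```

View pics/s5.png

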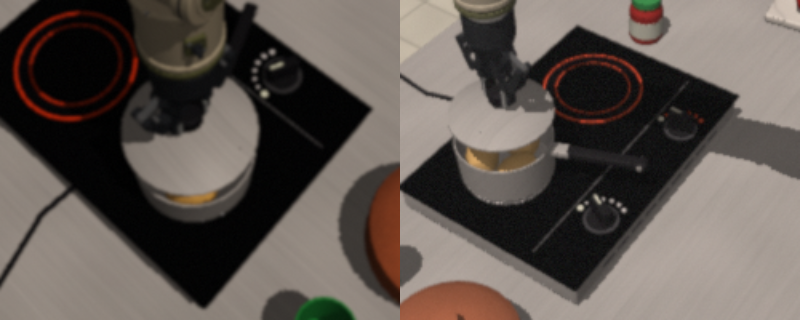

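The lid is hanging above the pan, level with the rim below it. Lowering slowly.

apply_moves:
  rows:
    - [0.37,-0.12,0,0]
    - [0.37,-0.12,1,0]
    - [0.37,-0.12,2,0]
    - [0.37,-0.12,3,0]
    - [0.37,-0.12,3.6,0]
    - [0.37,-0.12,4,0]
    - [0.37,-0.12,4.2,0]
    - [0.37,-0.12,4.4,0]
    - [0.37,-0.12,4.5,0]
    - [0.37,-0.12,4.6,0]
    - [0.37,-0.12,4.6,0]

```text
time_s: 17.25
position: [642.1, 115.6, 179.8]
tool_rot: [0.0, 0.732, 0.681, 0.0]
ft_force: [-1.6, -3.5, 1.7]
grip_width: 31.9
grasp_force: 50.3
```

apply_moves:
  rows:
    - [0,0,0.1,0]
    - [0,0,0.1,0]
    - [0,0,0.2,0]
    - [0,0,0.2,0]

```text
time_s: 17.65
position: [642.4, 115.7, 179.3]
tool_rot: [0.001, 0.732, 0.681, 0.001]
ft_force: [-6.1, -5.0, 11.8]
grip_width: 31.9
grasp_force: 51.3
```

apply_moves:
  rows:
    - [-0.1,-0.1,0,0]
    - [-0.15,-0.2,0,0]
    - [-0.15,-0.2,0,0]
    - [-0.15,-0.2,0,0]

```text
time_s: 18.05
position: [641.3, 115.0, 178.8]
tool_rot: [0.001, 0.732, 0.681, 0.002]
ft_force: [3.2, -1.8, 7.5]
grip_width: 31.8
grasp_force: 50.9
```

apply_moves:
  rows:
    - [-0.1,0.08,0.1,0]
    - [-0.1,0.08,0.1,0]
    - [-0.1,0.08,0.1,0]

```text
time_s: 18.35
position: [641.3, 114.4, 177.3]
tool_rot: [0.0, 0.732, 0.681, 0.001]
ft_force: [0.8, -0.9, 6.5]
grip_width: 32.1
grasp_force: 51.0
```

```bash
python3 - <<'E'
from h import *
plan((642,114,177),1.5); s=robot.observe(); print(s["ft_force"],s["ft_torque"])
f=[viewer.grab_frame(n)[:,:,::-1] for n in("scene","side")]
cv2.imwrite("pics/s6.png",np.hstack([cv2.resize(f[0][220:360,200:340],(400,400),interpolation=cv2.INTER_CUBIC),cv2.resize(f[1][140:260,160:280],(400,400),interpolation=cv2.INTER_CUBIC)]))
E
```

```text
t 18.35 pos [641.3 114.4 177.3] yaw 1.499 tilt [0.0021 0.0009] j7 -0.26 -> shift cm [-0.04  0.08  0.03] turn -0.001
[ 0.83265238 -0.91074477  6.50056892] [-0.13926642 -0.21786271 -0.07153555]
```

View pics/s6.png

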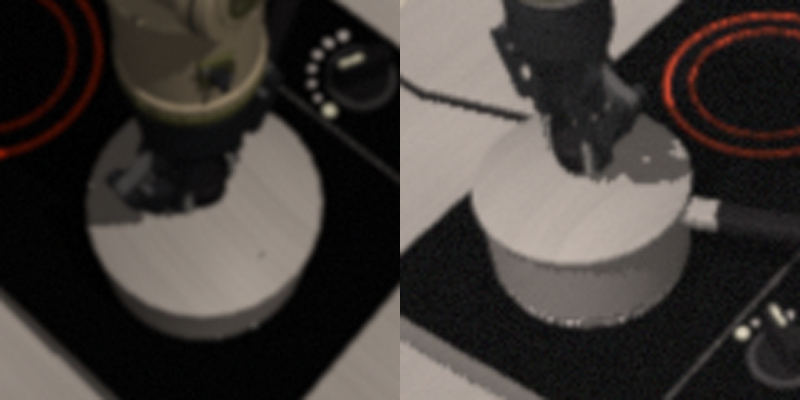

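The TCP is at 177.3 mm, which is the seated height, and both views show the flange resting evenly on the rim. Releasing.

apply_moves:
  rows:
    - [0,0,0,0]
    - [0,0,0,0]
    - [0,0,0,0]
    - [0,0,0,0]
    - [0,0,0,0]
    - [0,0,-1.5,0]
    - [0,0,-5,0]
    - [0,0,-9,0]
    - [0,0,-13,0]
    - [0,0,-13,0]
    - [0,0,-13,0]
  claw: -1

```text
time_s: 19.55
position: [641.0, 113.9, 308.3]
tool_rot: [0.001, 0.732, 0.681, 0.001]
ft_force: [-1.3, 0.1, -0.3]
grip_width: 85.8
grasp_force: 0.0
```

```bash
python3 - <<'E'
from h import *
plan((641,114,300),1.5)
p=viewer.camera_params("wrist"); f=viewer.grab_frame("wrist")[:,:,::-1]; cv2.imwrite("pics/w7.png",f); g=cv2.cvtColor(f,cv2.COLOR_BGR2GRAY)
yy,xx=np.mgrid[:420,:560]; c=proj(p,(641,114,185)); m=(g<75)&(np.hypot(xx-c[0],yy-c[1])<26); q=np.argwhere(m).mean(0)[::-1]
print(c,q,m.sum()); print([onz(p,q,z).round(1) for z in(177,189)])
h,s,v=cv2.split(cv2.cvtColor(f,cv2.COLOR_BGR2HSV)); ps=(v>95).astype(np.uint8); ps=cv2.morphologyEx(ps,cv2.MORPH_OPEN,np.ones((5,5)))
n,l,st,ce=cv2.connectedComponentsWithStats(ps); P=[]
# flange edge: radial first dark beyond radius
for a in np.linspace(0,2*np.pi,72,endpoint=False):
    pts=[proj(p,(641+r*np.cos(a),114+r*np.sin(a),141)) for r in range(45,100)]
    vals=[g[int(round(b)),int(round(u))] if 0<=u<559.4 and 0<=b<260 else -1 for u,b in pts]
    for r,x in zip(range(45,100),vals):
        if x==-1: break
        if x<80: P.append((641+(r-.5)*np.cos(a),114+(r-.5)*np.sin(a))); break
print(len(P),rcirc(P))
E
```

```text
t 19.55 pos [641.  113.9 308.3] yaw 1.498 tilt [0.003  0.0008] j7 -0.27 -> shift cm [ 0.01 -0.    0.83] turn -0.002
[282.17118229 204.72744463] [282.55855856 205.3993994 ] 333
[array([641.2, 110.8, 177. ]), array([641.4, 114.6, 189. ])]
60 (array([640.61813093, 114.07440235]), np.float64(84.52890215739136), 60)
```

```bash
python3 -c "
from plant import robot
print(robot.close_job())"
```

```text
the job is handed in; nothing more can be done
None
```

I handed the job in at about 20 s: the pan is centred on the small ring to within about 3 mm, the large ring's knob is off (about 0.04 rad), and the lid was seated and released gently; I saw nothing else move, but the hand-in gave no pass/fail result.

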